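Clamp a hive frame in the T-track jig

TASK

Take the red-handled quarter-turn clamp out of its blue parking block and drop its T-foot into the slot of the aluminium track, in front of the wooden frame. Slide the clamp along the track so that its collar pushes the frame gently but snugly home against the dark fence, without touching the frame with the gripper; then press the handle down against its spring, twist it a quarter turn and let it rise, so that the foot locks crosswise under the track with the collar still up against the frame. Let go, use only light forces and leave the bottle, the tin and the screwdriver as they are.

Things in the scene. Friction and masses are not known exactly. Their poses are not given: they have to be found in the camera images.
- clamp_grip (a point): Centre of the clamp's red handle, a bar 36 mm long (this point's x), 14 mm thick (y), 30 mm tall (z up). The clamp, 0.12 kg, 70 mm tall, starts upright in the parking block, foot in the hole, collar on its top, yawed up to 0.6 rad from the block. Relaxed, the collar's underside is 46 mm below this point
- clamp_foot (a point): Centre of the underside of the clamp's steel T-foot, 55 mm below clamp_grip, same axes. The foot is 26 mm long (x, as the handle), 10 mm wide, 6 mm tall, underside slightly tapered; above it a 9 mm stem
- clamp: The whole clamp, origin at clamp_foot. A black round collar, 34 mm in diameter, 10 mm thick, slides on the stem against a spring; relaxed, its underside is 3 mm above the foot's top. With the collar on a surface, pressing the handle sinks handle and foot: 2.4 N starts it, plus 1.2 N per mm, 8 mm at most. Slid while pressed or locked, the collar drags on the track with some 3 to 8 N
- park: Fixed blue parking block 70 x 70 x 24 mm with a 30 mm round hole in which the clamp stands; origin at the centre of its underside
- track (a point): Middle of the aluminium T-track, level with its top, 24 mm above the table. x runs along the slot towards the fence, y across, z up. The slot runs from x = -180 to 180 mm, closed at both ends, 13.6 mm wide with a slight lead-in; lips 6 mm thick; below them a channel 30 mm wide, its floor 15 mm below the top
- jig: Fixed plywood jig board, 360 mm (x) by 200 mm (y), flush with the track; origin 24 mm below the track point. With the relaxed collar on the track the foot is between the lips and cannot turn; sunk 3 mm or more it turns freely either way; at 6 mm it strikes the floor, a hard stop. Released crosswise, it springs up under the lips and stays sunk 3 mm
- fence: Dark wooden fence bar fixed across the jig board, 22 mm thick, 190 mm long (y), 22 mm tall; origin at the bottom centre of its face towards the frame, 145 mm along x from the track point; axes as the track
- frame_near (a point): Middle of the outer face of the frame's slat towards the clamp, 7 mm above the board; axes nearly as the track's
- frame: Light wood frame with a yellow sheet inside, 120 mm along x (towards the fence), 150 mm along y, 14 mm tall, slats 18 mm wide, 0.1 to 0.25 kg, lying loose across the track, 4 to 18 mm short of the fence; origin at the centre of its underside
- frame_far (a point): Middle of the outer face of the frame's slat towards the fence, 120 mm along x from frame_near
- glue: White glue bottle with orange cap, 48 mm in diameter, 85 mm tall, standing loose; origin under its centre
- tin: Green tin, 60 mm in diameter, 50 mm tall, standing loose; origin under its centre
- screwdriver: Orange-handled screwdriver, about 0.2 m long, lying on the table beyond the fence

How it is judged:
On the way, in this order (a step that is already met when the one before it is completed fails the run):
1. the foot is down in the slot, in line with it, with the collar on the track in front of the frame (z of clamp_foot in the frame of track below -0.0065 m and y of clamp_foot in the frame of track between -0.005 and 0.005 m and angle between the x axis of clamp_foot and the x axis of track, either way round below 0.35 rad and x of clamp_foot in the frame of track below 0.02 m), for 0.1 s.
2. the frame is pressed snugly home against the fence (more than 2 N) (contact force between frame and fence above 2 N and x of frame_far in the frame of fence above -0.002 m), for 0.2 s.
3. the handle is pressed down and turned a quarter, the foot under the lips (z of clamp_foot in the frame of track below -0.0105 m and angle between the x axis of clamp_foot and the y axis of track, either way round below 0.26 rad), for 0.1 s.
At the end, for the whole second after the job is handed in: The clamp stands upright in the track, its foot locked under the lips and crosswise to the slot within 15 degrees; the frame is home against the fence (gap under 2.5 mm) and the collar is up against the frame (gap under 2.5 mm); everything is released and at rest (all of step 3 and z of clamp_foot in the frame of track above -0.0138 m and angle between clamp_foot's own z axis and vertical below 0.08 rad and x of frame_far in the frame of fence above -0.0025 m and angle between the x axis of frame_far and the x axis of fence, either way round below 0.04 rad and x of clamp_foot in the frame of frame_near above -0.0195 m and y of clamp_grip in the frame of track between -0.012 and 0.012 m and linear speed of frame below 0.01 m/s); the robot touches nothing.
It fails at once if the frame is squeezed against the fence with more than 25 N (contact force between frame and fence above 25 N).
It fails at once if the handle's foot or collar is forced on the track with more than 25 N (contact force between clamp and jig above 25 N).
It fails at once if the gripper pushes the frame (contact force between the fingers and frame above 2 N).
It fails at once if the bottle or the tin is moved more than 15 mm or tipped, or the screwdriver moved more than 30 mm (distance of any of glue, tin from where it was at the start of the episode above 0.015 m or angle between any of glue, tin's own z axis and vertical above 0.3 rad or distance of screwdriver from where it was at the start of the episode above 0.03 m).
It also fails if it takes over 72 s, if anything falls off the work surface, if the arm or the gripper's body presses on something with over 40 N, if the wrist force passes 120 N, or if a joint passes its speed limit or range.

ROBOT

A 6-joint arm with a two-finger parallel gripper is mounted at the origin on the work surface. World frame = base frame: x ahead of the robot, y to its left, z up, the work surface at z = 0. Lengths are in m, angles in rad, forces in N, time in s.
With the tool pointing down it reaches from about 0.25 to 0.775 m from the base axis. Payload 4 kg.
Tool frame: the origin (TCP) lies between the finger pads; the fingertips stand 22 mm ahead of it and the grasp point (between the pads) lies 3 mm ahead of it (robot.tips_ahead is the distance from the TCP to the fingertips, in m); z points along the fingers, y is the line along which they close (so a half turn about z gives the same grasp; the last joint's range is limited). The gripper opens to 85 mm and grips with 20 to 120 N. Pads are 22 mm wide; open, the fingers measure 114 mm over their backs; the gripper's body (76 mm by 85 mm) begins 54 mm behind the grasp point. The pads swing forward as they close: fully open they stand 13 mm farther back than shut.
Start: joints at [-1.293, 0.087, 1.371, -0, 1.684, -0.103], TCP at [0.204, -0.511, 0.253] pointing down, gripper open.
Joint ranges: [-3.1, 3.1], [-0.76, 2.03], [0.27, 2.55], [-1.08, 4.22], [0.17, 2.65], [-2.57, 2.57]. Speed limits (rad/s): [2.79, 2.79, 3.14, 3.14, 3.14, 3.14].

INTERFACE

Orientations are given as a 3x3 rotation matrix whose columns are the frame's x, y, z axes.
In Python, from rig import robot gives the robot as it stands.
- The arm moves only by the tool send_rows, never from a script. Its argument "rows" is text: rows parted by semicolons, each of 5 numbers parted by spaces: the shift along the world's x, y, z normalised to -1 to 1, where 1 is 50 cm, then the turn about the world's z normalised to -1 to 1, where 1 is 90 degrees, then the opening, from 0 (shut) to 1 (fully open). In form: dx dy dz yaw grip; .... A call has exactly 10 rows; each row is the pose to reach, as a shift and turn from the pose commanded when the call began; what a row does not reach only later rows make up. A row lasts 1/12 s, in which the tool goes at most 41.7 mm and 7.16 degrees, less where a joint would pass 70% of its speed; a pose out of reach is approached as far as the arm can. A call with a number of a shift or a turn outside -1 to 1 is refused whole. A call with a gripper value outside its range is refused whole. The fingers move at their own pace and stop on an object; the grip force is fixed at half the most. Time passes only in rows, so rows that repeat a pose let the fingers close, or fill a call up. It gives the time, the measured TCP pose, the force, the opening and the grip force at its end, in the units of the state.
- robot.read_state(): the state, without advancing time (a new reading comes with each control period).
- robot.camera(name): name is "scene" or "side" or "wrist"; returns (picture, depth): 420x560x3 uint8, red, green, blue; 420x560 float32, m along the optical axis (not along the pixel's ray), 0 where there is no reading.
- robot.camera_info(name): a dict with "fx", "fy", "cx", "cy" (pixels), "camera_from_world" (4x4, takes a point from world to camera coordinates); the wrist camera has in their place "mount" (4x4, takes a point from camera to tool coordinates, whose origin is the TCP and whose axes are the flange's). Camera axes: x right, y down, z forward; pixel columns grow to the right and rows downward; lengths in m; the calibration is good to about 2 mm. The wrist camera is an equidistant fisheye: a pixel r from the principal point sees the ray r / f radians off the axis. A picture is of the moment at which its call begins: read the wrist's pose just before it. camera_info takes no time and is no camera call.
- robot.job_done(): hands the job in; it is judged then, once.
Trained networks look in the newest picture that a camera, given by its name, has taken for a name from the list of things; names that differ only in an ending like _2 or _b are one class to them, and where a whole thing is asked for, a point or a joint stands for the part that bears it (a point fixed in the world has none). Each returns a list of dicts, best first, with "score" (0 to 1); they miss things now and then, are a little off and sometimes report something else, mostly with a low value. They report only what shows in the picture. A call takes as long as a camera call.
- robot.boxes_of(camera, thing): "bbox" ([left, top, right, bottom] in pixels, round what is visible of it).
The state is a dict: "t": time; "joint_positions": joint angles; "joint_vel": joint speeds; "joint_efforts": joint torques, N m; "tcp_pos": TCP position; "tool_rot": TCP orientation; "force": force on the tool from outside, world axes, zero at the start; "ft_torque": the same for the moment, N m; "width": opening from 0.0 (shut) to 1.0 (fully open); "grasp_force": force on a finger pad.
Only numpy, scipy, OpenCV 4.12 (cv2) and the standard library are available. Lean on these libraries where they do the work, as an engineer would, in place of code of your own. Each camera call takes 0.05 s, during which the arm holds its last target. There are 200 camera calls.

## Working session

There is one attempt and no reset: what is moved stays moved. The work goes in short steps, Python scripts to look and compute and a tool call to move; the robot and the scene stay as the last step left them, time stands still between calls to the robot, and variables do not carry over. Pictures are saved under pics/ and viewed, at most 10 in all, crops included, and the job is handed in when it is done.

Besides the shell and the picture viewer there is one more tool, called after "Emit:" as name(argument=value, ...) on one line, values as JSON. send_rows: Moves the arm, as the interface text tells. Its arguments: {"type":"object","properties":{"rows":{"type":"string"}},"required":["rows"]}

```bash
mkdir -p pics; ls; cat > h.py <<'E'
import numpy as np, cv2
from rig import robot
def save(n,f):
    p,d=robot.camera(n); cv2.imwrite('pics/'+f,p[:,:,::-1]); np.savez('pics/'+f+'.npz',p=p,d=d); return p,d
def world(n,d):
    """world xyz for each pixel of a fixed camera"""
    i=robot.camera_info(n); v,u=np.mgrid[:420,:560]
    P=np.stack([(u-i['cx'])/i['fx']*d,(v-i['cy'])/i['fy']*d,d,np.ones_like(d)],-1)
    return (P@np.linalg.inv(i['camera_from_world']).T)[...,:3]
E
python3 - <<'E'
from h import *
np.set_printoptions(precision=4,suppress=True)
for n in('scene','side'):
    p,d=save(n,n+'0.png'); W=world(n,d)
    for t in('clamp','clamp_grip','park','jig','fence','frame','glue','tin','screwdriver'):
        for b in robot.boxes_of(n,t)[:1]:
            l,tp,r,bt=b['bbox'];u,v=int((l+r)/2),int((tp+bt)/2)
            print(n,t,round(b['score'],2),np.round(b['bbox']),W[min(v,419),min(u,559)])
a=cv2.imread('pics/scene0.png');b=cv2.imread('pics/side0.png')
print(robot.read_state()['t'])
E
```

```text
pics
scene clamp 0.64 [103. 159. 129. 188.] [ 0.528  -0.3926  0.0704]
scene clamp_grip 0.53 [104. 160. 127. 184.] [ 0.5271 -0.392   0.0735]
scene park 0.57 [102. 172. 141. 198.] [ 0.5354 -0.3865  0.0322]
scene jig 0.65 [237. 182. 419. 328.] [0.5904 0.1328 0.0261]
scene fence 0.88 [364. 245. 416. 320.] [0.6288 0.2742 0.0482]
scene frame 0.84 [321. 227. 400. 309.] [0.6068 0.2086 0.0344]
scene glue 0.75 [176. 147. 202. 181.] [ 0.4492 -0.2418  0.0561]
scene tin 0.76 [133. 206. 163. 235.] [ 0.6186 -0.2788  0.0517]
scene screwdriver 0.96 [450. 211. 458. 292.] [0.5067 0.4042 0.018 ]
side clamp 0.7 [283. 135. 294. 156.] [ 0.5267 -0.3913  0.0521]
side clamp_grip 0.49 [286. 132. 300. 159.] [ 0.5098 -0.394   0.052 ]
side park 0.74 [277. 147. 300. 166.] [ 0.5226 -0.3637  0.0264]
side jig 0.87 [182. 211. 309. 332.] [0.5704 0.1667 0.0388]
side fence 0.83 [182. 285. 252. 322.] [0.6188 0.2851 0.0466]
side frame 0.95 [201. 260. 270. 312.] [0.588  0.2143 0.0355]
side glue 0.62 [301. 164. 318. 192.] [ 0.4385 -0.2274  0.0521]
side tin 0.72 [200. 258. 271. 311.] [0.5887 0.2108 0.0351]
side screwdriver 0.94 [211. 356. 292. 368.] [0.5113 0.4084 0.0013]
1.0
```

View pics/scene0.png

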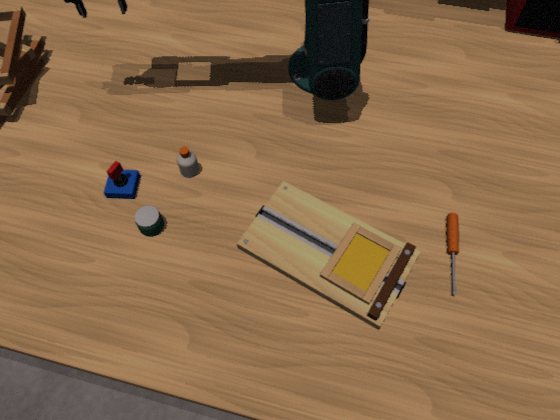

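```bash
python3 - <<'E'
from h import *
np.set_printoptions(precision=4,suppress=True)
for n in('scene','side'):
    z=np.load(f'pics/{n}0.png.npz');p,d=z['p'],z['d'];W=world(n,d);X,Y,Z=np.moveaxis(W,-1,0)
    ok=d>0
    hsv=cv2.cvtColor(p,cv2.COLOR_RGB2HSV)
    m=ok&((hsv[...,0]<7)|(hsv[...,0]>172))&(hsv[...,1]>150)&(Y<-.3)&(X>.4)&(X<.65)
    q=W[m];print(n,'red',m.sum(),q.mean(0),q.min(0),q.max(0))
    t=q[q[:,2]>q[:,2].max()-.008];print(' top',len(t),cv2.minAreaRect((t[:,:2]*1000).astype(np.float32)))
    m=ok&(hsv[...,0]>100)&(hsv[...,0]<125)&(hsv[...,1]>120)&(Y<-.3)&(Z>.018)&(X<.65)&(X>.4)
    print(' park',m.sum(),cv2.minAreaRect((W[m][:,:2]*1000).astype(np.float32)))
    m=ok&(Z>.019)&(Z<.055)&(Y>-.1)&(Y<.38)&(X>.35)
    print(' jig',m.sum(),cv2.minAreaRect((W[m][:,:2]*1000).astype(np.float32)))
    m=ok&(Z>.041)&(Z<.055)&(Y>.15)&(Y<.38)&(X>.35)
    print(' fence',m.sum(),cv2.minAreaRect((W[m][:,:2]*1000).astype(np.float32)))
E
```

```text
scene red 179 [ 0.5234 -0.396   0.0745] [ 0.4009 -0.8007  0.016 ] [ 0.5405 -0.3864  0.0915]
 top 63 ((522.1680908203125, -395.4866027832031), (11.330894470214844, 34.61920166015625), 78.24039459228516)
 park 507 ((522.09716796875, -395.628173828125), (71.5276870727539, 68.94221496582031), 11.180121421813965)
 jig 12771 ((570.8685913085938, 128.17401123046875), (368.5961608886719, 203.1991729736328), 72.2179946899414)
 fence 1046 ((599.5472412109375, 217.85003662109375), (146.17323303222656, 190.33145141601562), 72.52986907958984)
side red 69 [ 0.5234 -0.3926  0.0754] [ 0.5067 -0.4108  0.057 ] [ 0.5384 -0.3799  0.0883]
 top 27 ((522.6573486328125, -390.8283996582031), (20.112760543823242, 32.160072326660156), 86.2694320678711)
 park 196 ((523.8900756835938, -393.148681640625), (65.51019287109375, 72.53785705566406), 13.277584075927734)
 jig 7289 ((572.7860717773438, 128.57186889648438), (372.2389221191406, 203.76589965820312), 72.71648406982422)
 fence 667 ((601.0555419921875, 221.5484619140625), (145.84425354003906, 192.3946075439453), 72.26831817626953)
```

```bash
python3 - <<'E'
from h import *
np.set_printoptions(precision=4,suppress=True)
s=robot.read_state();print(s['tool_rot'],s['tcp_pos'],s['width'],s['force']);i=robot.camera_info('wrist');print(i)
E
```

```text
[[ 0.9284  0.3716  0.    ]
 [ 0.3716 -0.9284 -0.0001]
 [-0.      0.0001 -1.    ]] [ 0.2044 -0.5106  0.2534] 1.0024763687536333 [-0.1258 -0.2061  0.0913]
{'fx': 325.19226210127806, 'fy': 325.19226210127806, 'cx': 283.0218489303977, 'cy': 207.9704195035388, 'mount': array([[ 0.0017, -0.9542, -0.2991,  0.077 ],
       [ 1.    ,  0.0017,  0.0002,  0.0002],
       [ 0.0003, -0.2991,  0.9542, -0.1203],
       [ 0.    ,  0.    ,  0.    ,  1.    ]])}
```

Emit:
send_rows(rows="0.636 0.231 -0.12 -0.376 1;0.636 0.231 -0.12 -0.376 1;0.636 0.231 -0.12 -0.376 1;0.636 0.231 -0.12 -0.376 1;0.636 0.231 -0.12 -0.376 1;0.636 0.231 -0.12 -0.376 1;0.636 0.231 -0.12 -0.376 1;0.636 0.231 -0.12 -0.376 1;0.636 0.231 -0.12 -0.376 1;0.636 0.231 -0.12 -0.376 1")

```text
t: 1.83
tcp_pos: [0.5266, -0.3916, 0.1908]
tool_rot: [[0.979, -0.202, -0.0], [-0.202, -0.979, 0.004], [-0.001, -0.003, -1.0]]
force: [-0.2, -0.4, -0.9]
width: 0.999
grasp_force: 0.0
```

```bash
cat >> h.py <<'E'
def wristW(d,s):
    """world xyz for each wrist pixel (equidistant fisheye, depth along axis)"""
    i=robot.camera_info('wrist'); v,u=np.mgrid[:420,:560]
    x=(u-i['cx'])/i['fx'];y=(v-i['cy'])/i['fy'];r=np.hypot(x,y)+1e-9;k=np.tan(r)/r
    P=np.stack([x*k*d,y*k*d,d,np.ones_like(d)],-1)@i['mount'].T
    return P[...,:3]@np.array(s['tool_rot']).T+s['tcp_pos']
def wlook(f):
    s=robot.read_state(); p,d=save('wrist',f); return s,p,d,wristW(d,s)
def rect(P): return np.round(np.hstack([np.ravel(x) for x in cv2.minAreaRect((P[:,:2]*1000).astype(np.float32))]),1)
E
python3 - <<'E'
from h import *
np.set_printoptions(precision=4,suppress=True)
s,p,d,W=wlook('w1.png');print(s['t'],s['tcp_pos'],np.degrees(np.arctan2(s['tool_rot'][1][1],s['tool_rot'][0][1])))
ok=d>0
hsv=cv2.cvtColor(p,cv2.COLOR_RGB2HSV)
m=ok&((hsv[...,0]<7)|(hsv[...,0]>172))&(hsv[...,1]>150)&(np.hypot(W[...,0]-.5225,W[...,1]+.395)<.05)
q=W[m];print(len(q),q.mean(0),q[:,2].max());t=q[q[:,2]>np.percentile(q[:,2],98)-.005]
print(len(t),t.mean(0),rect(t))
c=np.cov(t[:,:2].T);w,v=np.linalg.eigh(c);print(np.degrees(np.arctan2(v[1,1],v[0,1])))
b=ok&(hsv[...,0]>100)&(hsv[...,0]<125)&(hsv[...,1]>120)&(W[...,2]>.02)&(W[...,2]<.03);print('park',W[b].mean(0),rect(W[b]))
E
```

```text
1.8333 [ 0.5266 -0.3916  0.1908] -101.66242590025688
1007 [ 0.5247 -0.3986  0.078 ] 0.0865612115649476
793 [ 0.5236 -0.398   0.0844] [ 522.5 -397.7   13.2   36.3   78.1]
167.72231425628752
park [ 0.5272 -0.3983  0.0237] [ 522.  -397.5   70.    68.6   12.2]
```

View pics/w1.png

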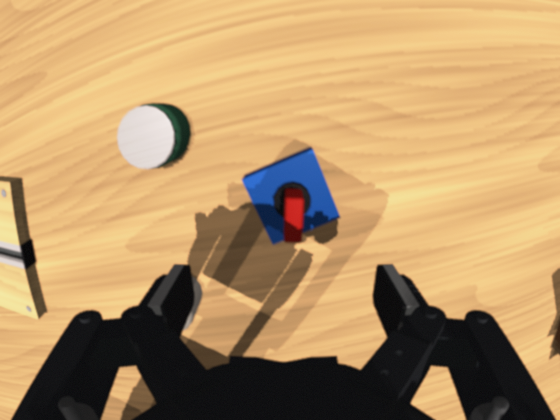

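Emit:
send_rows(rows="0 -0.004 -0.08 0 1;0 -0.004 -0.16 0 1;0 -0.004 -0.2 0 1;0 -0.004 -0.236 0 1;0 -0.004 -0.236 0 1;0 -0.004 -0.236 0 1;0 -0.004 -0.236 0 1;0 -0.004 -0.236 0 0.35;0 -0.004 -0.236 0 0.35;0 -0.004 -0.236 0 0.35")

```text
t: 2.72
tcp_pos: [0.523, -0.3978, 0.0772]
tool_rot: [[0.978, -0.208, 0.002], [-0.208, -0.978, -0.002], [0.003, 0.002, -1.0]]
force: [1.0, -0.2, -0.1]
width: 0.602
grasp_force: 0.0
```

```bash
python3 - <<'E'
from h import *
np.set_printoptions(precision=4,suppress=True)
s,p,d,W=wlook('w2.png');print(s['t'],s['tcp_pos'],s['width'],s['force'])
E
```

```text
2.7167 [ 0.523  -0.3978  0.0772] 0.6017312634943791 [ 0.964  -0.2438 -0.1271]
```

View pics/w2.png

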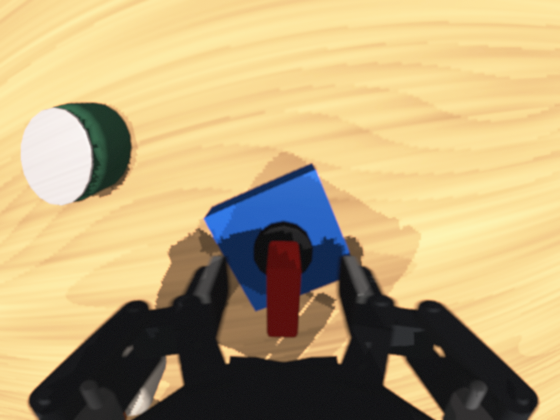

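Emit:
send_rows(rows="0 0 0 0 0;0 0 0 0 0;0 0 0 0 0;0 0 0 0 0;0 0 0 0 0;0 0 0 0 0;0 0 0 0 0;0 0 0 0 0;0 0 0 0 0;0 0 0 0 0")

```text
t: 3.6
tcp_pos: [0.5225, -0.3971, 0.0754]
tool_rot: [[0.978, -0.208, 0.0], [-0.208, -0.978, -0.0], [0.0, 0.0, -1.0]]
force: [0.5, -0.3, 2.1]
width: 0.152
grasp_force: 61.1
```

Emit:
send_rows(rows="0 0 0.03 0 0;0 0 0.08 0 0;0 0 0.16 0 0;0 0 0.25 0 0;0 0.05 0.25 0.08 0;0.01 0.13 0.25 0.16 0;0.02 0.21 0.25 0.24 0;0.02 0.29 0.25 0.32 0;0.02 0.37 0.25 0.4 0;0.03 0.45 0.25 0.48 0")

```text
t: 4.43
tcp_pos: [0.5363, -0.1704, 0.1995]
tool_rot: [[0.855, 0.519, -0.002], [0.519, -0.855, 0.0], [-0.001, -0.001, -1.0]]
force: [0.5, 0.1, -1.9]
width: 0.153
grasp_force: 60.7
```

Emit:
send_rows(rows="0 0.08 0 0.08 0;0 0.16 0 0.16 0;0.01 0.24 0 0.24 0;0.02 0.32 0 0.32 0;0.03 0.4 0 0.4 0;0.03 0.486 0 0.457 0;0.03 0.486 0 0.457 0;0.03 0.486 0 0.457 0;0.03 0.486 0 0.457 0;0.03 0.486 0 0.457 0")

```text
t: 5.27
tcp_pos: [0.5523, 0.0697, 0.1998]
tool_rot: [[0.309, 0.951, -0.001], [0.951, -0.309, -0.001], [-0.001, -0.0, -1.0]]
force: [-0.6, 0.3, -1.7]
width: 0.155
grasp_force: 60.7
```

```bash
python3 - <<'E'
from h import *
np.set_printoptions(precision=4,suppress=True)
s,p,d,W=wlook('w3.png');print(s['t'],s['tcp_pos'],s['width'],s['force'],np.degrees(np.arctan2(s['tool_rot'][1][1],s['tool_rot'][0][1])))
E
```

```text
5.2667 [0.5523 0.0697 0.1998] 0.15534880172587917 [-0.5683  0.303  -1.7048] -18.027513589726727
```

View pics/w3.png

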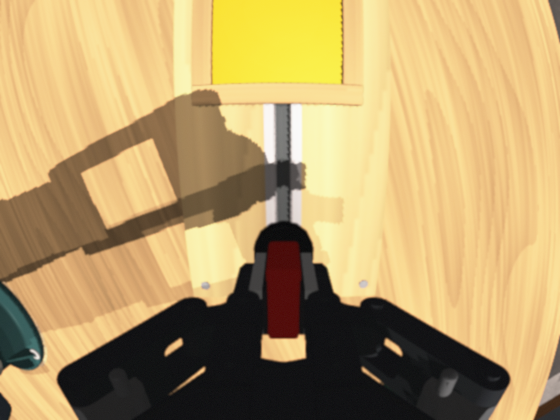

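```bash
cat >> h.py <<'E'
TH=np.radians(72.3); U=np.array([np.cos(TH),np.sin(TH)]);V=np.array([-U[1],U[0]])
def slot(p,d,W,lo,hi):
    """slot centre per row from dark slot edges between aluminium lips -> line fit at track-top plane"""
    C=[]
    g=p.mean(2)
    for r in range(lo,hi,3):
        cols=np.arange(265,303);z=W[r,265:303,2];m=(d[r,265:303]>0)&(z<.018)&(z>0)
        if m.sum()<4: continue
        c=cols[m];l,h=c.min()-1,c.max()+1
        C.append((W[r,l,:2]+W[r,h,:2])/2)
    return np.array(C)
E
python3 - <<'E'
from h import *
np.set_printoptions(precision=4,suppress=True)
z=np.load('pics/w3.png.npz');p,d=z['p'],z['d'];s=robot.read_state();W=wristW(d,s)
print(s['t'],s['tcp_pos'])
for r in (120,150,210): print(r,[(c,int(p[r,c].mean()),round(float(W[r,c,2])*1e3)) for c in range(262,306,2)])
C=slot(p,d,W,108,222);print(len(C));
if len(C)>4:
    vx,vy,x,y=cv2.fitLine(C.astype(np.float32),cv2.DIST_HUBER,0,1e-4,1e-4).ravel();print('slot yaw',np.degrees(np.arctan2(vy,vx))%180,'off TCP',np.dot(s['tcp_pos'][:2]-np.array([x,y]),[-vy,vx]),vx,vy)
hsv=cv2.cvtColor(p,cv2.COLOR_RGB2HSV)
m=(d>0)&((hsv[...,0]<7)|(hsv[...,0]>172))&(hsv[...,1]>150)&(W[...,2]>.15)
t=W[m];t=t[t[:,2]>np.percentile(t[:,2],98)-.004];print('handle',rect(t),t.mean(0),'rel',(t[:,:2].mean(0)-s['tcp_pos'][:2])@np.array([U,V]).T)
# frame near edge: top of slats
m=(d>0)&(abs(W[...,2]-.038)<.004);m[110:]=0
q=(W[m][:,:2]-s['tcp_pos'][:2])@np.array([U,V]).T
for v in(-.05,-.025,0,.025,.05):
    k=abs(q[:,1]-v)<.006; print(v,k.sum(),np.percentile(q[k,0],.5) if k.any() else 0)
E
```

```text
5.3167 [0.5524 0.0694 0.2   ]
120 [(262, 214, 24), (264, 243, 24), (266, 247, 24), (268, 247, 24), (270, 247, 23), (272, 243, 25), (274, 196, 22), (276, 138, 10), (278, 122, 9), (280, 127, 9), (282, 125, 10), (284, 124, 9), (286, 119, 9), (288, 89, 9), (290, 146, 22), (292, 242, 23), (294, 249, 25), (296, 249, 23), (298, 249, 25), (300, 249, 23), (302, 231, 24), (304, 225, 25)]
150 [(262, 184, 24), (264, 233, 25), (266, 246, 23), (268, 246, 24), (270, 246, 23), (272, 244, 22), (274, 221, 24), (276, 140, 10), (278, 120, 10), (280, 122, 10), (282, 124, 10), (284, 121, 9), (286, 117, 9), (288, 76, 9), (290, 146, 23), (292, 239, 24), (294, 248, 25), (296, 248, 24), (298, 249, 23), (300, 248, 23), (302, 232, 24), (304, 224, 25)]
210 [(262, 178, 24), (264, 179, 23), (266, 205, 24), (268, 215, 23), (270, 215, 23), (272, 218, 24), (274, 204, 23), (276, 147, 22), (278, 95, 8), (280, 93, 9), (282, 95, 7), (284, 94, 9), (286, 87, 9), (288, 51, 10), (290, 114, 10), (292, 194, 23), (294, 220, 23), (296, 220, 25), (298, 223, 24), (300, 220, 24), (302, 206, 24), (304, 203, 22)]
38
slot yaw 73.14331 off TCP 0.0009091949729290588 0.28997877 0.9570331
handle [553.   69.2  34.7  14.4  72.4] [0.5535 0.0709 0.2088] rel [ 0.0018 -0.0006]
-0.05 717 0.08245696028235013
-0.025 401 0.08202814770602747
0 391 0.08279775456921773
0.025 390 0.0822555419338835
0.05 361 0.08243216452868767
```

Emit:
send_rows(rows="0.001 0 -0.08 0.008 0;0.001 0 -0.15 0.008 0;0.001 0 -0.19 0.008 0;0.001 0 -0.22 0.008 0;0.001 0 -0.22 0.008 0;0.001 0 -0.224 0.008 0;0.001 0 -0.228 0.008 0;0.001 0 -0.232 0.008 0;0.001 0 -0.235 0.008 0;0.001 0 -0.235 0.008 0")

```text
t: 6.15
tcp_pos: [0.5533, 0.0708, 0.0836]
tool_rot: [[0.296, 0.955, 0.002], [0.955, -0.296, 0.0], [0.0, 0.001, -1.0]]
force: [-0.2, 0.5, -0.9]
width: 0.153
grasp_force: 60.7
```

Emit:
send_rows(rows="0 0 -0.002 0 0;0 0 -0.004 0 0;0 0 -0.006 0 0;0 0 -0.008 0 0;0 0 -0.01 0 0;0 0 -0.012 0 0;0 0 -0.012 0 0;0 0 -0.012 0 0;0 0 -0.012 0 0;0 0 -0.012 0 0")

```text
t: 6.98
tcp_pos: [0.553, 0.0709, 0.0769]
tool_rot: [[0.296, 0.955, 0.0], [0.955, -0.296, -0.0], [0.0, 0.0, -1.0]]
force: [0.3, 1.0, -1.4]
width: 0.153
grasp_force: 60.7
```

Emit:
send_rows(rows="0 0 -0.002 0 0;0 0 -0.002 0 0;0 0 -0.002 0 0;0.007 0.022 -0.002 0 0;0.014 0.044 -0.002 0 0;0.021 0.066 -0.002 0 0;0.028 0.088 -0.002 0 0;0.0345 0.111 -0.002 0 0;0.0345 0.111 -0.002 0 0;0.0345 0.111 -0.002 0 0")

```text
t: 7.82
tcp_pos: [0.5703, 0.1276, 0.0758]
tool_rot: [[0.294, 0.956, 0.0], [0.956, -0.294, -0.0], [-0.0, 0.0, -1.0]]
force: [-0.6, -0.3, 0.2]
width: 0.147
grasp_force: 60.8
```

```bash
python3 - <<'E'
from h import *
np.set_printoptions(precision=4,suppress=True)
s,p,d,W=wlook('w4.png');print(s['t'],s['tcp_pos'],s['force'])
E
```

```text
7.8167 [0.5703 0.1276 0.0758] [-0.5777 -0.3335  0.1989]
```

View pics/w4.png

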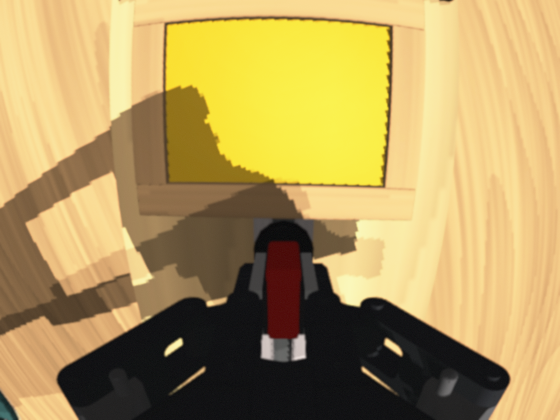

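Emit:
send_rows(rows="0.0006 0.002 0 0 0;0.0012 0.004 0 0 0;0.0018 0.006 0 0 0;0.0024 0.008 0 0 0;0.003 0.01 0 0 0;0.0036 0.0115 0 0 0;0.0036 0.0115 0 0 0;0.0036 0.0115 0 0 0;0.0036 0.0115 0 0 0;0.0036 0.0115 0 0 0")

```text
t: 8.7
tcp_pos: [0.572, 0.1322, 0.0758]
tool_rot: [[0.296, 0.955, 0.0], [0.955, -0.296, 0.0], [0.0, 0.0, -1.0]]
force: [0.1, 0.9, -0.9]
width: 0.152
grasp_force: 60.7
```

Emit:
send_rows(rows="0.0003 0.001 0 0 0;0.0006 0.002 0 0 0;0.0009 0.003 0 0 0;0.0012 0.004 0 0 0;0.0015 0.005 0 0 0;0.0018 0.006 0 0 0;0.0024 0.0075 0 0 0;0.0024 0.0075 0 0 0;0.0024 0.0075 0 0 0;0.0024 0.0075 0 0 0")

```text
t: 9.53
tcp_pos: [0.5732, 0.136, 0.0758]
tool_rot: [[0.296, 0.955, 0.0], [0.955, -0.296, 0.0], [0.0, 0.0, -1.0]]
force: [0.9, -2.3, -0.4]
width: 0.153
grasp_force: 60.8
```

```bash
python3 - <<'E'
from h import *
np.set_printoptions(precision=4,suppress=True)
s,p,d,W=wlook('w5.png');print(s['t'],s['tcp_pos'],s['force'])
m=(d>0)
q=(W[...,:2]-s['tcp_pos'][:2])@np.array([U,V]).T
Z=W[...,2]
for v in(-.06,-.03,0.03,.06):
    k=m&(abs(q[...,1]-v)<.006)&(q[...,0]>.0)
    a=k&(abs(Z-.038)<.004); b=k&(Z>.042)&(Z<.055); print(v,a.sum(),np.percentile(q[a][:,0],[.5,99.5]),b.sum(),np.percentile(q[b][:,0],[.5,99]) if b.any() else 0)
E
```

```text
9.5333 [0.5732 0.136  0.0758] [ 0.9261 -2.2743 -0.3519]
-0.06 4869 [0.0168 0.1381] 0 0
-0.03 1689 [0.0161 0.1337] 0 0
0.03 1629 [0.0166 0.1331] 0 0
0.06 3223 [0.0168 0.1358] 0 0
```

View pics/w5.png

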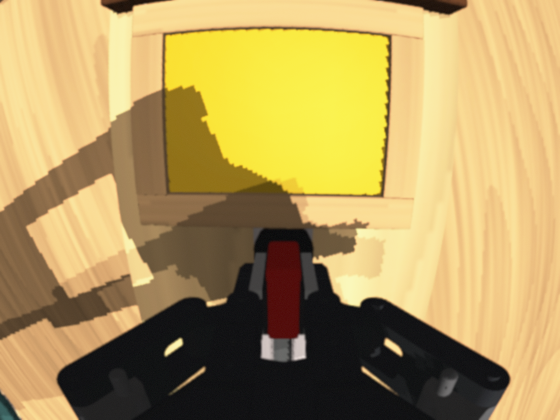

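Emit:
send_rows(rows="0.0003 0.001 0 0 0;0.0006 0.002 0 0 0;0.0009 0.003 0 0 0;0.0012 0.004 0 0 0;0.0015 0.005 0 0 0;0.0015 0.005 0 0 0;0.0015 0.005 0 0 0;0.0015 0.005 0 0 0;0.0015 0.005 0 0 0;0.0015 0.005 0 0 0")

```text
t: 10.42
tcp_pos: [0.5741, 0.1377, 0.0759]
tool_rot: [[0.296, 0.955, 0.0], [0.955, -0.296, -0.001], [-0.001, 0.001, -1.0]]
force: [-0.2, -5.2, -0.5]
width: 0.153
grasp_force: 60.8
```

Emit:
send_rows(rows="0.0001 0.0005 0 0 0;0.0002 0.001 0 0 0;0.0003 0.0015 0 0 0;0.0006 0.002 0 0 0;0.0006 0.002 0 0 0;0.0006 0.002 0 0 0;0.0006 0.002 0 0 0;0.0006 0.002 0 0 0;0.0006 0.002 0 0 0;0.0006 0.002 0 0 0")

```text
t: 11.25
tcp_pos: [0.5746, 0.138, 0.0759]
tool_rot: [[0.296, 0.955, 0.001], [0.955, -0.296, -0.003], [-0.002, 0.001, -1.0]]
force: [0.6, -6.5, -0.9]
width: 0.158
grasp_force: 60.8
```

```bash
python3 - <<'E'
from h import *
np.set_printoptions(precision=4,suppress=True)
print(robot.read_state()['force'],robot.read_state()['t'])
p,d=save('scene','s6.png');W=world('scene',d)
for b in robot.boxes_of('scene','fence')[:1]: print(b)
cv2.imwrite('pics/s6c.png',cv2.resize(p[210:330,300:440,::-1],None,fx=5,fy=5,interpolation=cv2.INTER_CUBIC))
E
```

```text
[ 0.6451 -6.4906 -0.928 ] 11.25
{'bbox': [367.5, 242.7, 417.5, 320.4], 'score': 0.74}
```

View pics/s6c.png

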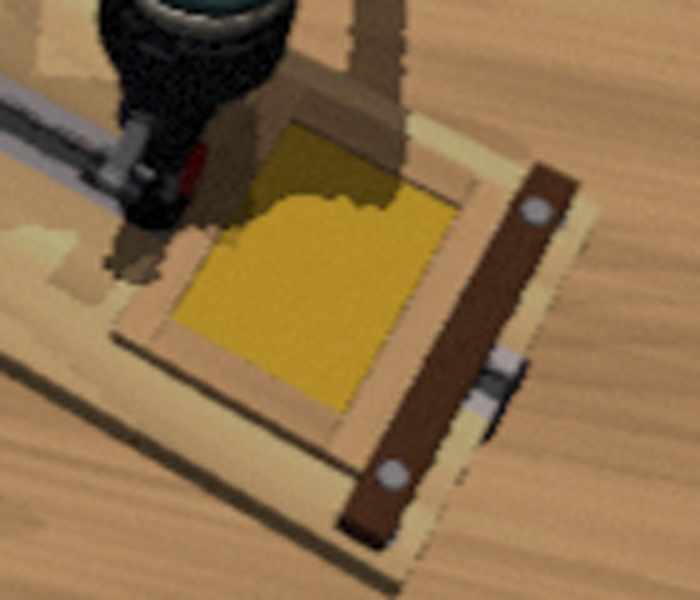

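Emit:
send_rows(rows="0.0006 0.002 0 0 0;0.0006 0.002 0 0 0;0.0006 0.002 0 0 0;0.0006 0.002 0 0 0;0.0006 0.002 0 0 0;0.0006 0.002 -0.002 0 0;0.0006 0.002 -0.004 0 0;0.0006 0.002 -0.006 0 0;0.0006 0.002 -0.006 0 0;0.0006 0.002 -0.006 0 0")

```text
t: 12.18
tcp_pos: [0.5748, 0.1382, 0.0738]
tool_rot: [[0.296, 0.955, 0.0], [0.955, -0.296, -0.004], [-0.004, 0.002, -1.0]]
force: [-3.2, -9.6, 5.1]
width: 0.153
grasp_force: 61.5
```

Emit:
send_rows(rows="0 0 -0.001 0 0;0 0 -0.002 0 0;0 0 -0.003 0 0;0 0 -0.004 0 0;0 0 -0.004 0 0;0 0 -0.004 0 0;0 0 -0.004 0 0;0 0 -0.004 0 0;0 0 -0.004 0 0;0 0 -0.004 0 0")

```text
t: 13.02
tcp_pos: [0.5748, 0.1381, 0.0723]
tool_rot: [[0.296, 0.955, 0.001], [0.955, -0.296, -0.004], [-0.004, 0.002, -1.0]]
force: [-2.1, -9.6, 4.9]
width: 0.152
grasp_force: 61.7
```

Emit:
send_rows(rows="0 0 -0.001 0 0;0 0 -0.002 0 0;0 0 -0.003 0 0;0 0 -0.003 0 0;0 0 -0.003 0 0;0 0 -0.003 0 0;0 0 -0.003 0 0;0 0 -0.003 0 0;0 0 -0.003 0 0;0 0 -0.003 0 0")

```text
t: 13.85
tcp_pos: [0.5748, 0.1381, 0.0712]
tool_rot: [[0.296, 0.955, 0.001], [0.955, -0.296, -0.004], [-0.004, 0.002, -1.0]]
force: [-3.8, -10.0, 7.7]
width: 0.152
grasp_force: 61.9
```

Emit:
send_rows(rows="0 0 0 0.05 0;0 0 0 0.1 0;0 0 0 0.15 0;0 0 0 0.2 0;0 0 0 0.25 0;0 0 0 0.3 0;0 0 0 0.35 0;0 0 0 0.4 0;0 0 0 0.4 0;0 0 0 0.4 0")

```text
t: 14.68
tcp_pos: [0.5751, 0.1377, 0.0714]
tool_rot: [[-0.322, 0.947, 0.002], [0.947, 0.322, -0.005], [-0.005, -0.0, -1.0]]
force: [-3.0, -10.5, 7.4]
width: 0.15
grasp_force: 61.9
```

```bash
python3 -c "
from h import *
s=robot.read_state();print(s['tcp_pos'],s['ft_torque'],s['joint_positions'],s['width'])"
```

```text
[0.57511098 0.13773883 0.07136104] [-1.96692819  0.58668859  0.02456148] [ 0.14188125  0.27975505  1.51672363 -0.00531806  1.34432752 -0.18448656] 0.14986187309476617
```

Emit:
send_rows(rows="0 0 0 0.07 0;0 0 0 0.14 0;0 0 0 0.21 0;0 0 0 0.28 0;0 0 0 0.35 0;0 0 0 0.42 0;0 0 0 0.49 0;0 0 0 0.56 0;0 0 0 0.6 0;0 0 0 0.6 0")

```text
t: 15.52
tcp_pos: [0.5742, 0.1371, 0.0709]
tool_rot: [[-0.956, 0.295, -0.001], [0.295, 0.956, -0.006], [-0.001, -0.006, -1.0]]
force: [-4.5, -11.0, 7.7]
width: 0.156
grasp_force: 62.0
```

Emit:
send_rows(rows="0 0 0 0 0;0 0 0 0 0;0 0 0 0 0;0 0 0.001 0 0;0 0 0.002 0 0;0 0 0.003 0 0;0 0 0.003 0 0;0 0 0.003 0 0;0 0 0.003 0 0;0 0 0.003 0 0")

```text
t: 16.35
tcp_pos: [0.5742, 0.1371, 0.0718]
tool_rot: [[-0.955, 0.297, -0.001], [0.297, 0.955, -0.006], [-0.001, -0.006, -1.0]]
force: [-3.3, -12.4, 4.7]
width: 0.157
grasp_force: 61.6
```

```bash
python3 - <<'E'
from h import *
np.set_printoptions(precision=4,suppress=True)
s,p,d,W=wlook('w7.png');print(s['t'],s['tcp_pos'],s['force'],s['ft_torque'])
hsv=cv2.cvtColor(p,cv2.COLOR_RGB2HSV)
m=(d>0)&((hsv[...,0]<7)|(hsv[...,0]>172))&(hsv[...,1]>150)&(np.hypot(W[...,0]-.575,W[...,1]-.138)<.05)
t=W[m];t=t[t[:,2]>np.percentile(t[:,2],98)-.004];print('handle',rect(t),t.mean(0))
E
```

```text
16.35 [0.5742 0.1371 0.0718] [ -3.3155 -12.4046   4.7126] [-2.1613  0.6585 -0.0187]
handle [574.8 137.3  14.4  35.1  73.4] [0.5732 0.1377 0.0807]
```

View pics/w7.png

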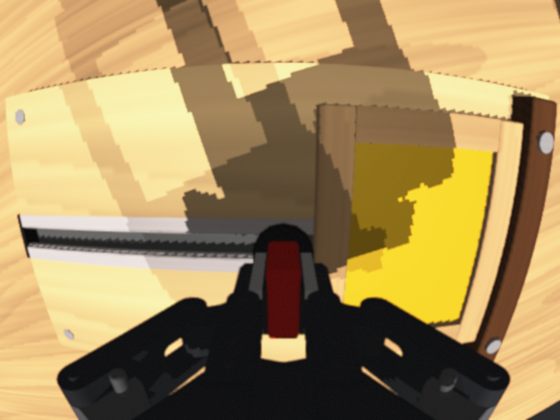

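Emit:
send_rows(rows="0 0 0.001 0 0;0 0 0.0015 0 0;0 0 0.002 0 0;0 0 0.002 0 0;-0.0003 -0.001 0.002 0 0;-0.0006 -0.002 0.002 0 0;-0.0006 -0.002 0.002 0 0;-0.0006 -0.002 0.002 0 0;-0.0006 -0.002 0.002 0 0;-0.0006 -0.002 0.002 0 0")

```text
t: 17.23
tcp_pos: [0.5741, 0.137, 0.0725]
tool_rot: [[-0.955, 0.296, -0.001], [0.296, 0.955, -0.005], [-0.001, -0.004, -1.0]]
force: [-1.5, -9.4, 3.8]
width: 0.154
grasp_force: 61.4
```

Emit:
send_rows(rows="0 0 0.001 0 0;0 0 0.002 0 0;0 0 0.002 0 0;0 0 0.002 0 0;-0.0003 -0.001 0.002 0 0;-0.0003 -0.001 0.002 0 0;-0.0003 -0.001 0.002 0 0;-0.0003 -0.001 0.002 0 0;-0.0003 -0.001 0.002 0 0;-0.0003 -0.001 0.002 0 0")

```text
t: 18.07
tcp_pos: [0.574, 0.1369, 0.0727]
tool_rot: [[-0.955, 0.296, -0.0], [0.296, 0.955, -0.004], [-0.001, -0.004, -1.0]]
force: [-0.2, -8.2, -0.4]
width: 0.153
grasp_force: 60.9
```

Emit:
send_rows(rows="0 0 0 0 0.2;0 0 0 0 0.3;0 0 0 0 0.5;0 0 0 0 0.5;0 0 0 0 0.5;0 0 0 0 0.5;0 0 0 0 0.5;0 0 0 0 0.5;0 0 0 0 0.5;0 0 0 0 0.5")

```text
t: 18.9
tcp_pos: [0.5741, 0.1389, 0.0728]
tool_rot: [[-0.955, 0.296, 0.0], [0.296, 0.955, 0.0], [0.0, 0.0, -1.0]]
force: [0.1, -0.5, 0.2]
width: 0.502
grasp_force: 0.0
```

Emit:
send_rows(rows="0 0 0.02 0 0.5;0 0 0.05 0 0.5;0 0 0.1 0 0.5;0 0 0.16 0 0.5;0 0 0.2 0 0.5;0 0 0.2 0 0.5;0 0 0.2 0 0.5;0 0 0.2 0 0.5;0 0 0.2 0 0.5;0 0 0.2 0 0.5")

```text
t: 19.73
tcp_pos: [0.5732, 0.1387, 0.1709]
tool_rot: [[-0.955, 0.296, -0.003], [0.296, 0.955, -0.0], [0.003, -0.001, -1.0]]
force: [-0.4, 0.2, 0.3]
width: 0.497
grasp_force: 0.0
```

```bash
python3 - <<'E'
from h import *
np.set_printoptions(precision=4,suppress=True)
s,p,d,W=wlook('w8.png');print(s['t'],s['tcp_pos'],s['force'],s['width'])
hsv=cv2.cvtColor(p,cv2.COLOR_RGB2HSV)
m=(d>0)&((hsv[...,0]<7)|(hsv[...,0]>172))&(hsv[...,1]>150)&(np.hypot(W[...,0]-.575,W[...,1]-.138)<.05)
t=W[m];t=t[t[:,2]>np.percentile(t[:,2],98)-.004];print('handle',rect(t),t.mean(0))
q=(W[...,:2]-[.574,.137])@np.array([U,V]).T
Z=W[...,2]
for v in(-.06,-.03,0.03,.06):
    k=(d>0)&(abs(q[...,1]-v)<.006)&(q[...,0]>.0)
    a=k&(abs(Z-.038)<.003); b=k&(Z>.043)&(Z<.055); print(v,a.sum(),np.percentile(q[a][:,0],[.5,99.5]) if a.any() else 0,np.percentile(q[b][:,0],[1,99]) if b.any() else 0)
E
```

```text
19.7333 [0.5732 0.1387 0.1709] [-0.4011  0.1742  0.3341] 0.4974820581942472
handle [574.8 136.9  13.7  34.8  72.3] [0.5736 0.137  0.0816]
-0.06 1089 [0.0172 0.1373] [0.1368 0.1586]
-0.03 525 [0.0171 0.1374] [0.1366 0.1586]
0.03 633 [0.0163 0.1371] [0.1361 0.1577]
0.06 1259 [0.0165 0.1367] [0.1361 0.1575]
```

View pics/w8.png

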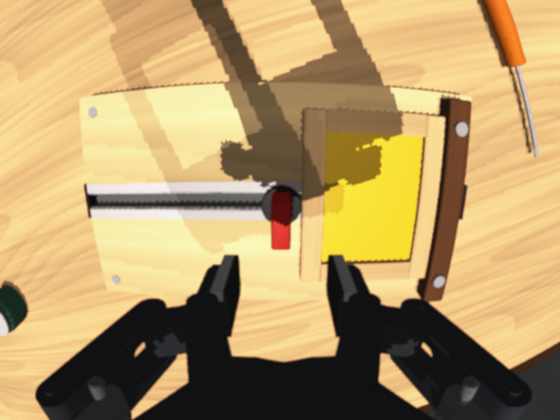

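```bash
python3 -c "
from rig import robot
print(robot.job_done())"
```

```text
the job is handed in; nothing more can be done
None
```

I handed the job in at about 20 s of robot time; the judge's verdict was not shown. The last wrist picture and its measurements show the clamp's handle crosswise to the slot and sunk about 3 mm, so the foot is locked under the lips. The collar is against the frame, the frame is home on the fence, and the gripper is open and clear.

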